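# Check two lidded tins and open the one with the timer

### The arm

A 7-joint arm with a two-finger parallel gripper is mounted at the origin on a cart in front of the work surface, level with it; the furniture and walls round the work are solid. World frame = base frame: x ahead of the robot, y to its left, z up, the work surface at z = 0. Lengths are in mm, angles in rad, forces in N, time in s.
With the tool pointing down it reaches from about 400 to 875 mm from the base axis. Payload 4.4 kg.
Tool frame: the origin (TCP) lies on the centre line of the jaws, within the pads' length; the fingertips stand 25 mm ahead of it and the grasp point (between the pads) lies 6 mm ahead of it (ctrl.finger_overhang is the distance from the TCP to the fingertips, in mm); z points along the fingers, y is the line along which they close (so a half turn about z gives the same grasp; the last joint's range is limited). The gripper opens to 85 mm and grips with 20 to 120 N. Pads are 22 mm wide; open, the fingers measure 114 mm over their backs; the gripper's body (76 mm by 85 mm) begins 54 mm behind the grasp point. The pads swing forward as they close: fully open they stand 13 mm farther back than shut.
Start: joints at [-1.177, 0.628, 0.038, 1.517, -0.027, 0.996, -0.02], TCP at [288.43, 582.517, 256.313] pointing down, gripper open.
Joint ranges: [-3.06, 3.06], [-0.37, 2.12], [-1.25, 1.32], [0.18, 2.47], [-1.1, 4.24], [0.23, 1.98], [-2.94, 2.94]. Speed limits (rad/s): [2.57, 2.57, 3.14, 3.14, 3.14, 3.14, 3.14].

### API

Orientations are given as [roll, pitch, yaw] about the fixed x, y, z axes, in that order (R = Rz(yaw) Ry(pitch) Rx(roll)).
In Python, from cell import ctrl gives the robot as it stands. The module is installed in compiled form; this text tells all that it offers.
- The arm moves only by the tool play_rows, never from a script. Its argument "targets" is a list of rows, each a list of 5 numbers: the closure, from 0 (fully open) to 1 (shut), then the shift along the tool's x, y, z in cm, then the turn about the tool's z in degrees. In form: [[gripper, dx, dy, dz, spin], ...]. A call has 1 to 10 rows; each row is the pose to reach, as a shift and turn from the pose commanded when the call began, along the tool's axes at that moment; what a row does not reach only later rows make up. A row lasts 1/10 s, in which the tool goes at most 50 mm and 8.59 degrees, less where a joint would pass 70% of its speed; a pose out of reach is approached as far as the arm can. A call with a gripper value outside its range is refused whole. The fingers move at their own pace and stop on an object; the grip force is fixed at half the most. Time passes only in rows, so rows that repeat a pose let the fingers close. It gives the time, the measured TCP pose, the force, the opening and the grip force at its end, in the units of the state.
- ctrl.read_state(): the state, without advancing time (a new reading comes with each control period).
- ctrl.get_image(name): name is "scene" or "top" or "wrist"; returns (picture, depth): 480x640x3 uint8, red, green, blue; 480x640 float32, mm along the optical axis (not along the pixel's ray), 0 where there is no reading.
- ctrl.calibration(name): a dict with "vfov" (degrees; the focal length in pixels is half the picture's height over the tangent of half this angle, whatever the lens; pixels are square), "cx", "cy" (the principal point, pixels), "extrinsics" (4x4, takes a point from camera to world coordinates); the wrist camera has in their place "mount" (4x4, takes a point from camera to tool coordinates, whose origin is the TCP and whose axes are the flange's). Camera axes: x right, y down, z forward; pixel columns grow to the right and rows downward; lengths in mm; the calibration is good to about 2 mm. The wrist camera is an equidistant fisheye: a pixel r from the principal point sees the ray r / f radians off the axis. A picture is of the moment at which its call begins: read the wrist's pose just before it. calibration takes no time and is no camera call.
- ctrl.finish_job(): hands the job in; it is judged then, once.
Trained networks look in the newest picture that a camera, given by its name, has taken for a name from the list of things; names that differ only in an ending like _2 or _b are one class to them, and where a whole thing is asked for, a point or a joint stands for the part that bears it (a point fixed in the world has none). Each returns a list of dicts, best first, with "confidence" (0 to 1); they miss things now and then, are a little off and sometimes report something else, mostly with a low value. They report only what shows in the picture. A call takes as long as a camera call. They do not tell look-alikes from the thing itself.
- ctrl.search_frame(camera, name): "bbox" ([left, top, right, bottom] in pixels, round what is visible of it).
- ctrl.trace(camera, name): "pixels" (480x640 bool, what is visible of it) and "bbox" ([left, top, right, bottom] in pixels, round what is visible of it).
The state is a dict: "clock": time; "qpos": joint angles; "qd": joint speeds; "tau": joint torques, N m; "eef_pos": TCP position; "tool_rot": TCP orientation; "force": force on the tool from outside, world axes, zero at the start; "torque": the same for the moment, N m; "width": finger opening in mm; "gripper_force": force on a finger pad.
Only numpy, scipy, OpenCV 4.12 (cv2) and the standard library are available. Lean on these libraries where they do the work, as an engineer would, in place of code of your own. Each camera call takes 0.05 s, during which the arm holds its last target. There are 200 camera calls.

### The job

One of the two lidded metal tins holds the bench timer, the other a roll of labels. Lift the lid of each tin clear to check what is inside; leave the tin with the timer open, its lid lying flat on the bench with the knob up, and the other tin closed again with its lid properly seated. Leave the timer in its tin.

Things in the scene. Friction and masses are not known exactly. Their poses are not given: they have to be found in the camera images.
- lid_a_knob (a point): Knob of one of two alike metal lids (0.15 kg), each lying loose on a round tin, left or right by chance. Lid: plate 122 mm across, 4 mm thick, on the tin's rim; under it a tapered plug 8 mm deep, 100 to 90 mm across. Upright black knob 26 mm across, 40 mm tall, at the middle; this point is on its axis, 25 mm over the plate, 37 mm over the plug's bottom; 89 mm over the bench when seated. z up.
- lid_b_knob (a point): The same point on the other lid, which lies on the other tin. The two bare-metal tins are alike: round, 116 mm across, 60 mm tall, wall 3 mm, mouth 110 mm, base 4 mm; they cannot be shifted. At the start each lid is centred, so its knob is on its tin's axis. Lids lift straight off and drop back in loosely. The bench midway between the tins is clear, with room for a lid.
- timer_centre (a point): Bench timer, a flat box 64 x 68 mm, 26 mm tall, with keys and a display on top, lying face up on the floor of one tin within 15 mm of its axis, out of sight while the lid is on. This point is in its middle, 12 mm above its underside. The other tin holds a roll of labels, a ring 72 mm across, 38 mm tall.
Things that resemble listed ones, but are neither listed nor needed, are in the scene too. Leave any blue look-alike of the part that bears lid_a_knob alone.

How it is judged:
By the outcome, as a careful person would: the job done as asked, in the order asked, and still so for the second after the job is handed in, with the robot touching nothing.
It also fails if it takes over 59 s, if anything falls off the work surface, if the arm or the gripper's body presses on something with over 40 N, if the wrist force passes 120 N, or if a joint passes its speed limit or range.

## Working session

There is one attempt and no reset: what is moved stays moved. The work goes in short steps, Python scripts to look and compute and a tool call to move; the robot and the scene stay as the last step left them, time stands still between calls to the robot, and variables do not carry over. Pictures are saved under pics/ and viewed, at most 10 in all, crops included, and the job is handed in when it is done.

Besides the shell and the picture viewer there is one more tool, called after "Request:" as name(argument=value, ...), one argument or row to a line, values as JSON. play_rows: Moves the arm, as the interface text tells. Its arguments: {"type":"object","properties":{"targets":{"type":"array"}},"required":["targets"]}

```bash
mkdir -p pics; cat > h.py <<'E'
import numpy as np,cv2
from cell import ctrl
from scipy.spatial.transform import Rotation as R
def shot(cam,fn=None):
    im,d=ctrl.get_image(cam)
    if fn: cv2.imwrite('pics/'+fn,im[:,:,::-1])
    return im,d
def world(cam,u,v,d):
    c=ctrl.calibration(cam); f=240/np.tan(np.radians(c['vfov']/2))
    p=np.array([(u-c['cx'])/f*d,(v-c['cy'])/f*d,d,np.ones_like(d)])
    return (c['extrinsics']@p)[:3]
def st():
    s=ctrl.read_state()
    print({k:np.round(s[k],3).tolist() for k in('clock','qpos','eef_pos','tool_rot','force','width','gripper_force')}); return s
def totool(p,s=None):
    s=s or ctrl.read_state()
    return R.from_euler('xyz',s['tool_rot']).as_matrix().T@(np.array(p)-s['eef_pos'])/10
E
python3 - <<'E'
from h import *
s=st()
ims=[]
for c in('top','scene'):
    im,d=shot(c); 
    for r in ctrl.trace(c,'lid_a_knob'):
        m=r['pixels']&(d>0); v,u=np.nonzero(m); P=world(c,u,v,d[m])
        z=P[2]; k=z>np.percentile(z,98)-12
        pl=(z>55)&(z<72)
        print(c,round(r['confidence'],2),np.round(r['bbox']),'zmax',np.percentile(z,98).round(),'knob',P[:,k].mean(1).round(1),'mid',((P.max(1)+P.min(1))/2).round(1),'col',im[m].mean(0).round())
    ims.append(im)
    cv2.imwrite(f'pics/{c}0.png',im[:,:,::-1])
E
```

```text
{'clock': 0.0, 'qpos': [-1.177, 0.629, 0.038, 1.518, -0.027, 0.996, -0.02], 'eef_pos': [288.191, 581.97, 255.386], 'tool_rot': [-3.14, 0.0, 2.682], 'force': [-0.276, 0.503, 0.66], 'width': 85.493, 'gripper_force': 0.0}
top 0.93 [154. 246. 186. 280.] zmax 53.0 knob [443.5 729.7  51. ] mid [444.7 732.2  29. ] col [ 54.  89. 158.]
top 0.78 [302. 248. 337. 282.] zmax 105.0 knob [423.5 222.  104. ] mid [423.5 222.3  56.4] col [119. 117. 118.]
scene 0.89 [324. 246. 366. 277.] zmax 103.0 knob [418.3 226.5  99.9] mid [428.7 189.5  53. ] col [118. 115. 118.]
scene 0.72 [148. 314. 198. 346.] zmax 52.0 knob [437.4 733.4  49.2] mid [450.4 733.5  27.3] col [ 50.  79. 152.]
```

View pics/top0.png

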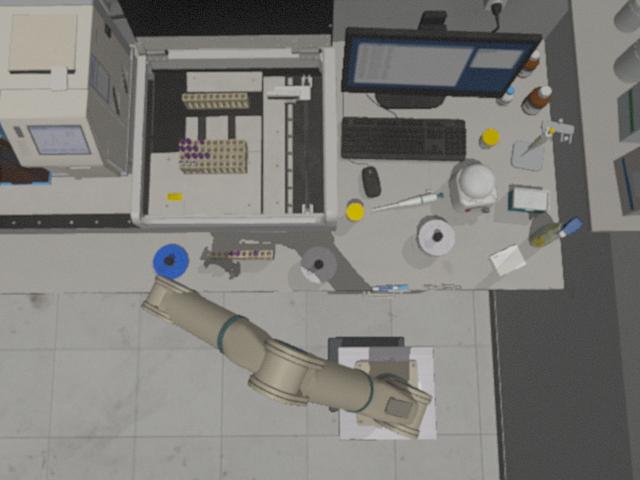

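View pics/scene0.png

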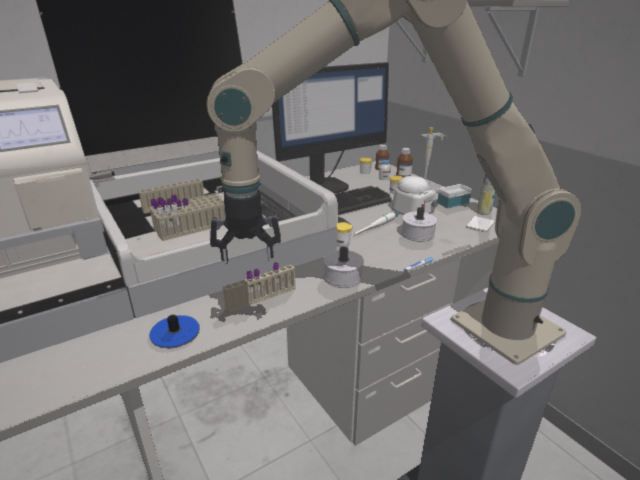

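The top view shows the left tin at about (319,265) and the right tin at about (436,237). The blue look-alike is at (171,261). The bench between the tins, around (378,250), is clear. In the scene view the tins are at (344,268) and (420,225).

```bash
python3 - <<'E'
from h import *
im,d=shot('top')
v,u=np.nonzero(d>0); P=world('top',u,v,d[d>0]); col=im[d>0].astype(int)
for cx,cy in((319,265),(437,237)):
    n=(np.hypot(u-cx,v-cy)<26)
    k=n&(P[2]>95)&(P[2]<115); pl=n&(P[2]>55)&(P[2]<75)
    q=P[:2,pl]; 
    c,r=cv2.minEnclosingCircle(q.T.astype(np.float32))
    print('knob',k.sum(),P[:,k].mean(1).round(1),((P[:,k].max(1)+P[:,k].min(1))/2).round(1),'plate',np.round(c,1),round(r,1),P[2,pl].mean().round(1))
ctrl.get_image('scene')
im,d=shot('scene')
for cx,cy in((344,265),(420,222)):
    v,u=np.nonzero((d>0)); P=world('scene',u,v,d[d>0]); n=np.hypot(u-cx,v-cy)<40
    k=n&(P[2]>96)&(P[2]<112); pl=n&(P[2]>61)&(P[2]<70)
    c,r=cv2.minEnclosingCircle(P[:2,pl].T.astype(np.float32))
    print('scene knob',P[:,k].mean(1).round(1),'plate',np.round(c,1),round(r,1))
m=[420,70]
s=st(); print('toolx,y axes',R.from_euler('xyz',s['tool_rot']).as_matrix().round(3))
E
```

```text
knob 50 [423.7 222.1 103.6] [423.8 222.5 104.1] plate [424.1 221.8] 60.9 64.6
knob 49 [ 510.8 -173.6  103.3] [ 511.7 -174.6  103.9] plate [ 511.8 -174.1] 61.3 64.2
scene knob [489.9 208.2 101.9] plate [486.3 176. ] 140.9
scene knob [ 622.6 -257.9  103.4] plate [ 579.  -278.8] 190.0
{'clock': 0.35, 'qpos': [-1.177, 0.629, 0.038, 1.518, -0.027, 0.996, -0.02], 'eef_pos': [288.386, 582.399, 256.105], 'tool_rot': [-3.141, -0.0, 2.682], 'force': [0.285, 0.304, -0.134], 'width': 85.372, 'gripper_force': 0.0}
toolx,y axes [[-0.896  0.444 -0.   ]
 [ 0.444  0.896 -0.   ]
 [ 0.    -0.    -1.   ]]
```

Request:
play_rows(
  targets=[
    [0,-2,-1.9,0,0],
    [0,-5,-4.7,0,0],
    [0,-8.5,-7.9,0,0],
    [0,-12,-11.2,0,0],
    [0,-15.5,-14.5,0,0],
    [0,-19,-17.7,0,0],
    [0,-22.5,-21,0,0],
    [0,-25.5,-23.8,0,0],
    [0,-28.15,-26.27,0,0],
    [0,-28.15,-26.27,0,0],
  ],
)

```text
clock: 1.35
eef_pos: [426.1, 216.5, 256.6]
tool_rot: [-3.14, 0.002, 2.673]
force: [0.7, -0.3, -0.3]
width: 85.2
gripper_force: 0.0
```

```bash
python3 - <<'E'
from h import *
s=st()
print(totool([424,222,97],s))
shot('wrist','w1.png'); c=ctrl.calibration('wrist'); print(c['vfov'],c['cx'],c['cy'],c['mount'].round(2))
E
```

```text
{'clock': 1.35, 'qpos': [-0.576, 0.385, 0.062, 1.983, -0.029, 0.775, 0.604], 'eef_pos': [426.131, 216.463, 256.612], 'tool_rot': [-3.14, 0.002, 2.673], 'force': [0.747, -0.311, -0.285], 'width': 85.248, 'gripper_force': 0.0}
[ 0.47614065  0.42750887 15.95939029]
65.70646984690485 314.2243573027273 247.59915532083866 [[ 0.0000e+00 -9.6000e-01 -2.7000e-01  6.9440e+01]
 [ 1.0000e+00  0.0000e+00 -0.0000e+00 -2.0000e-02]
 [ 0.0000e+00 -2.7000e-01  9.6000e-01 -1.1778e+02]
 [ 0.0000e+00  0.0000e+00  0.0000e+00  1.0000e+00]]
```

View pics/w1.png

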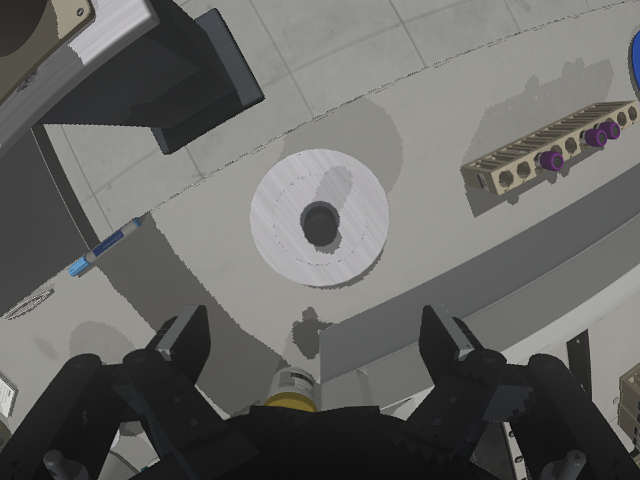

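The wrist view shows the left lid centred at about (320,218), with the knob at (320,225) midway between the fingers. I'll locate it in world coordinates with the fisheye model.

```bash
cat >> h.py <<'E'
def wcloud():
    s=ctrl.read_state(); im,d=ctrl.get_image('wrist'); c=ctrl.calibration('wrist')
    f=240/np.tan(np.radians(c['vfov']/2)); v,u=np.nonzero(d>0); D=d[d>0]
    x,y=u-c['cx'],v-c['cy']; r=np.hypot(x,y)+1e-9; t=r/f; k=np.tan(t)/r
    ok=t<1.3
    p=np.array([x*k*D,y*k*D,D,np.ones(len(D))])[:,ok]
    q=(c['mount']@p)[:3]
    P=R.from_euler('xyz',s['tool_rot']).as_matrix()@q+np.array(s['eef_pos'])[:,None]
    return s,im,P,u[ok],v[ok],q
def knob(P,c,r=75,dz=0):
    n=np.hypot(P[0]-c[0],P[1]-c[1])<r
    out=[]
    for lo,hi in((97+dz,110+dz),(61+dz,68+dz)):
        k=n&(P[2]>lo)&(P[2]<hi)
        cc,rr=cv2.minEnclosingCircle(P[:2,k].T.astype(np.float32)); out+=[np.round(cc,1),round(rr,1),P[2,k].mean().round(1)]
    return out
E
python3 - <<'E'
from h import *
s,im,P,u,v,q=wcloud(); st(); print(knob(P,(424,222)))
print(totool([424,222,97]))
E
```

```text
{'clock': 1.45, 'qpos': [-0.581, 0.386, 0.057, 1.981, -0.031, 0.774, 0.602], 'eef_pos': [424.455, 221.775, 256.537], 'tool_rot': [3.141, 0.0, 2.68], 'force': [0.103, 0.398, 0.85], 'width': 85.268, 'gripper_force': 0.0}
[array([422.7, 222.5]), 12.8, np.float64(103.7), array([423. , 222.4]), 61.3, np.float64(64.7)]
[ 5.13847316e-02 -1.11035852e-02  1.59537432e+01]
```

Request:
play_rows(
  targets=[
    [0,0.1,0,3,0],
    [0,0.1,0,6.5,0],
    [0,0.1,0,10,0],
    [0,0.1,0,13,0],
    [0,0.1,0,15,0],
    [0,0.1,0,15.9,0],
    [0,0.1,0,15.9,0],
    [0.5,0.1,0,15.9,0],
    [1,0.1,0,15.9,0],
    [1,0.1,0,15.9,0],
  ],
)

```text
clock: 2.45
eef_pos: [423.8, 223.1, 98.3]
tool_rot: [3.14, 0.001, 2.682]
force: [-0.6, -0.3, 0.5]
width: 43.9
gripper_force: 0.0
```

Request:
play_rows(
  targets=[
    [1,0,0,0,0],
    [1,0,0,0,0],
    [1,0,0,0,0],
    [1,0,0,0,0],
  ],
)

```text
clock: 2.85
eef_pos: [423.6, 222.8, 98.2]
tool_rot: [3.14, 0.001, 2.682]
force: [-0.5, -0.1, 7.1]
width: 24.4
gripper_force: 58.5
```

Request:
play_rows(
  targets=[
    [1,0,0,-0.5,0],
    [1,0,0,-1.5,0],
    [1,0,0,-3,0],
    [1,0,0,-5,0],
    [1,0,0,-7.5,0],
    [1,0,0,-10,0],
    [1,0,0,-11,0],
    [1,0,0,-11,0],
  ],
)

```text
clock: 3.65
eef_pos: [424.0, 223.0, 208.8]
tool_rot: [3.139, 0.002, 2.682]
force: [0.3, -0.1, -1.7]
width: 24.7
gripper_force: 58.9
```

```bash
python3 - <<'E'
from h import *
s=st(); print(totool([468,24,s['eef_pos'][2]],s))
E
```

```text
{'clock': 3.65, 'qpos': [-0.579, 0.457, 0.051, 2.038, -0.038, 0.644, 0.608], 'eef_pos': [423.957, 222.993, 208.768], 'tool_rot': [3.139, 0.002, 2.682], 'force': [0.321, -0.053, -1.739], 'width': 24.662, 'gripper_force': 58.938}
[-12.77893898 -15.87692994  -0.02262427]
```

Request:
play_rows(
  targets=[
    [1,-1,-1.2,0,0],
    [1,-2.8,-3.4,0,0],
    [1,-5,-6.2,0,0],
    [1,-7.3,-9.1,0,0],
    [1,-9.5,-11.8,0,0],
    [1,-11.3,-14,0,0],
    [1,-12.4,-15.4,0,0],
    [1,-12.8,-15.9,0,0],
    [1,-12.8,-15.9,0,0],
  ],
)

```text
clock: 4.55
eef_pos: [466.9, 22.8, 206.5]
tool_rot: [-3.141, -0.002, 2.68]
force: [-0.7, 0.7, -1.8]
width: 24.5
gripper_force: 59.0
```

```bash
python3 - <<'E'
from h import *
s=st()
im,d=shot('top')
v,u=np.nonzero(d>0);P=world('top',u,v,d[d>0])
n=np.hypot(P[0]-424,P[1]-222)<48
print('heights',np.percentile(P[2,n],[2,25,50,75,98]).round(1))
print([(round(r['confidence'],2),r['bbox']) for r in ctrl.search_frame('top','timer_centre')])
s2,w,P,*_=wcloud()
a=cv2.resize(im[225:305,275:475],(800,320),interpolation=cv2.INTER_CUBIC)
cv2.imwrite('pics/t2.png',a[:,:,::-1])
cv2.imwrite('pics/w2.png',w[:,:,::-1])
E
```

```text
{'clock': 4.55, 'qpos': [-0.139, 0.448, 0.042, 2.065, -0.031, 0.631, 1.033], 'eef_pos': [466.856, 22.753, 206.458], 'tool_rot': [-3.141, -0.002, 2.68], 'force': [-0.738, 0.656, -1.788], 'width': 24.514, 'gripper_force': 59.019}
heights [-821.6   14.7   19.7   25.    33.1]
[(0.72, [306.4, 254.8, 333.7, 277.5])]
```

View pics/t2.png

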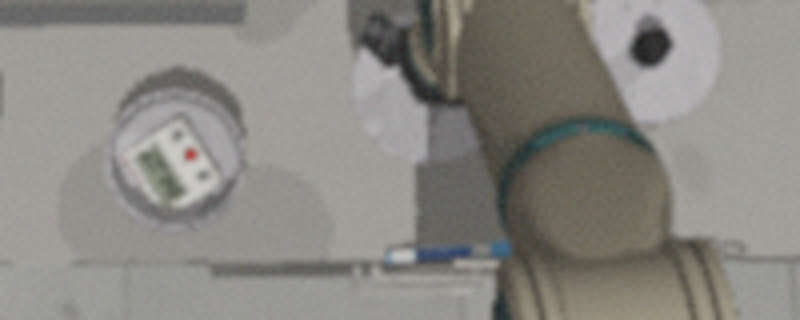

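The crop shows the timer, with its display and red key, face up in the left tin at about (178,160). The left lid therefore goes on the bench.

Request:
play_rows(
  targets=[
    [1,0,0,2,0],
    [1,0,0,5,0],
    [1,0,0,8,0],
    [1,0,0,11,0],
    [1,0,0,13,0],
    [1,0,0,14.5,0],
    [1,0,0,15.2,0],
    [1,0,0,15.5,0],
    [1,0,0,15.5,0],
    [1,0,0,15.5,0],
  ],
)

```text
clock: 5.7
eef_pos: [467.8, 23.6, 52.9]
tool_rot: [3.141, 0.001, 2.682]
force: [0.0, -0.5, -1.0]
width: 24.2
gripper_force: 59.0
```

Request:
play_rows(
  targets=[
    [1,0,0,0.3,0],
    [1,0,0,0.5,0],
    [1,0,0,0.6,0],
    [1,0,0,0.65,0],
    [1,0,0,0.65,0],
  ],
)

```text
clock: 6.2
eef_pos: [467.8, 23.2, 46.2]
tool_rot: [3.141, 0.001, 2.681]
force: [0.3, -0.2, 1.3]
width: 24.6
gripper_force: 59.1
```

Contact. Next I open, back off and move above the right tin.

Request:
play_rows(
  targets=[
    [0.6,0,0,0,0],
    [0.2,0,0,0,0],
    [0,0,0,0,0],
    [0,0,0,0,0],
    [0,0,0,0,0],
    [0,0,0,-2,0],
    [0,0,0,-6,0],
    [0,0,0,-11,0],
    [0,0,0,-16,0],
    [0,0,0,-18,0],
  ],
)

```text
clock: 7.2
eef_pos: [469.1, 23.7, 230.0]
tool_rot: [3.138, 0.006, 2.682]
force: [1.1, 0.5, -0.7]
width: 85.1
gripper_force: 0.0
```

```bash
python3 - <<'E'
from h import *
s,im,P,u,v,q=wcloud(); st(); print(knob(P,(468,24),dz=-52))
print(totool([511.5,-174.2,230]))
E
```

```text
{'clock': 7.25, 'qpos': [0.077, 0.417, -0.256, 2.033, 0.161, 0.701, 0.83], 'eef_pos': [470.01, 23.675, 231.278], 'tool_rot': [3.137, 0.008, 2.682], 'force': [0.816, -0.504, 1.515], 'width': 85.337, 'gripper_force': 0.0}
[array([467.4,  23.3]), 13.2, np.float64(51.7), array([467.4,  23.1]), 61.3, np.float64(12.7)]
[-12.50169561 -15.8889294    0.15442734]
```

Request:
play_rows(
  targets=[
    [0,-1,-1.2,0,0],
    [0,-2.8,-3.5,0,0],
    [0,-5,-6.3,0,0],
    [0,-7.3,-9.2,0,0],
    [0,-9.5,-11.9,0,0],
    [0,-11.3,-14.2,0,0],
    [0,-12.4,-15.6,0,0],
    [0,-12.7,-15.9,0,0],
    [0,-12.7,-15.9,0,0],
    [0,-12.7,-15.9,0,0],
  ],
)

```text
clock: 8.25
eef_pos: [510.3, -173.9, 225.5]
tool_rot: [3.141, -0.001, 2.684]
force: [-0.3, -0.6, 0.2]
width: 85.2
gripper_force: 0.0
```

```bash
python3 - <<'E'
from h import *
s,im,P,u,v,q=wcloud(); st(); k=knob(P,(511.5,-174)); print(k)
print(totool([*((k[0]+k[3])/2),98]))
E
```

```text
{'clock': 8.3, 'qpos': [0.441, 0.517, -0.242, 1.857, 0.167, 0.788, 1.224], 'eef_pos': [510.409, -173.775, 225.665], 'tool_rot': [3.141, -0.001, 2.684], 'force': [0.522, 1.329, -0.435], 'width': 85.522, 'gripper_force': 0.0}
[array([ 511. , -174.2]), 13.3, np.float64(103.7), array([ 511. , -174.3]), 61.4, np.float64(64.7)]
[-0.08599454 -0.02394769 12.76637663]
```

Request:
play_rows(
  targets=[
    [0,-0.1,0,3,0],
    [0,-0.1,0,6.5,0],
    [0,-0.1,0,9.5,0],
    [0,-0.1,0,11.8,0],
    [0,-0.1,0,12.8,0],
    [0,-0.1,0,12.8,0],
    [0.5,-0.1,0,12.8,0],
    [1,-0.1,0,12.8,0],
    [1,-0.1,0,12.8,0],
    [1,-0.1,0,12.8,0],
  ],
)

```text
clock: 9.3
eef_pos: [511.9, -176.1, 98.6]
tool_rot: [3.141, 0.001, 2.681]
force: [0.1, 1.8, 3.1]
width: 28.0
gripper_force: 2.9
```

Request:
play_rows(
  targets=[
    [1,0,0,0,0],
    [1,0,0,0,0],
    [1,0,0,0,0],
    [1,0,0,0,0],
  ],
)

```text
clock: 9.7
eef_pos: [512.0, -176.1, 98.8]
tool_rot: [3.141, 0.002, 2.682]
force: [-0.9, 0.8, 5.9]
width: 24.5
gripper_force: 58.6
```

Request:
play_rows(
  targets=[
    [1,0,0,-0.5,0],
    [1,0,0,-1.5,0],
    [1,0,0,-3,0],
    [1,0,0,-5,0],
    [1,0,0,-7.5,0],
    [1,0,0,-10,0],
    [1,0,0,-11,0],
    [1,0,0,-11,0],
    [1,0,0,-11,0],
  ],
)

```text
clock: 10.6
eef_pos: [510.9, -175.9, 207.2]
tool_rot: [-3.141, -0.001, 2.682]
force: [0.4, 0.2, -1.7]
width: 24.7
gripper_force: 58.9
```

```bash
python3 - <<'E'
from h import *
st(); shot('scene','s3.png')
s,w,P,u,v,q=wcloud()
n=(np.hypot(P[0]-511,P[1]+174)<54)&(P[2]<62); print(n.sum(), P[2,n].mean() if n.any() else 0)
E
```

```text
{'clock': 10.6, 'qpos': [0.439, 0.544, -0.237, 1.872, 0.18, 0.747, 1.214], 'eef_pos': [510.907, -175.923, 207.208], 'tool_rot': [-3.141, -0.001, 2.682], 'force': [0.375, 0.182, -1.676], 'width': 24.684, 'gripper_force': 58.867}
0 0
```

View pics/s3.png

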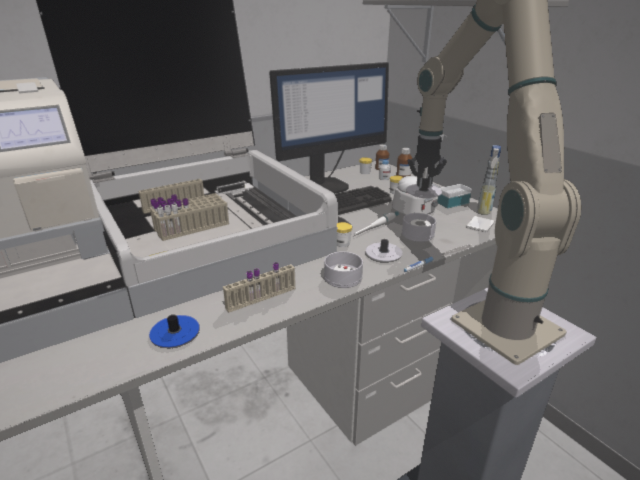

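The scene picture shows the right tin open at (418,228) with the label roll visible inside. The timer tin is open at (344,268) and its lid lies flat on the bench at (384,251). The right lid goes back on now.

Request:
play_rows(
  targets=[
    [1,0,0.15,2,0],
    [1,0,0.15,4.5,0],
    [1,0,0.15,7,0],
    [1,0,0.15,8.8,0],
    [1,0,0.15,9.6,0],
    [1,0,0.15,10.1,0],
    [1,0,0.15,10.4,0],
    [1,0,0.15,10.6,0],
    [1,0,0.15,10.6,0],
    [1,0,0.15,10.6,0],
  ],
)

```text
clock: 11.7
eef_pos: [512.5, -174.8, 102.3]
tool_rot: [3.141, 0.001, 2.682]
force: [0.2, 0.8, -1.7]
width: 24.4
gripper_force: 58.9
```

Request:
play_rows(
  targets=[
    [1,0.1,0,0.2,0],
    [1,0.1,0,0.3,0],
    [1,0.1,0,0.35,0],
    [1,0.1,0,0.35,0],
  ],
)

```text
clock: 12.1
eef_pos: [511.1, -174.1, 98.8]
tool_rot: [-3.141, -0.0, 2.682]
force: [-1.2, 0.6, 4.3]
width: 24.3
gripper_force: 59.4
```

Request:
play_rows(
  targets=[
    [0.6,0,0,0,0],
    [0.2,0,0,0,0],
    [0,0,0,0,0],
    [0,0,0,0,0],
    [0,0,0,0,0],
    [0,0,0,-2,0],
    [0,0,0,-6,0],
    [0,0,0,-10.5,0],
    [0,0,0,-13,0],
    [0,0,0,-13,0],
  ],
)

```text
clock: 13.1
eef_pos: [513.7, -174.8, 232.1]
tool_rot: [3.14, 0.008, 2.682]
force: [-0.1, -0.0, -0.1]
width: 85.2
gripper_force: 0.0
```

```bash
python3 - <<'E'
from h import *
s,im,P,u,v,q=wcloud(); st(); k=knob(P,(511.5,-174)); print(k)
n=(np.hypot(P[0]-k[3][0],P[1]-k[3][1])<59)&(P[2]>58)&(P[2]<72)
A=np.c_[P[0,n]-511,P[1,n]+174,np.ones(n.sum())]; print('tilt mm/mm',np.linalg.lstsq(A,P[2,n],rcond=None)[0].round(4))
im,d=shot('top','t4.png')
v,u=np.nonzero(d>0);P=world('top',u,v,d[d>0])
print(knob(P,(468,24),dz=-52))
print([(round(r['confidence'],2),np.round(r['bbox'])) for r in ctrl.search_frame('top','timer_centre')])
E
```

```text
{'clock': 13.15, 'qpos': [0.446, 0.513, -0.249, 1.851, 0.171, 0.795, 1.218], 'eef_pos': [512.268, -174.538, 230.018], 'tool_rot': [3.141, 0.004, 2.682], 'force': [0.475, 0.689, 0.85], 'width': 85.425, 'gripper_force': 0.0}
[array([ 509.4, -173.5]), 13.1, np.float64(103.7), array([ 509.7, -173.7]), 61.2, np.float64(64.7)]
tilt mm/mm [-0.00000e+00 -3.00000e-04  6.47729e+01]
[array([468.4,  23.1]), 12.6, np.float64(51.7), array([463.6,  24. ]), 72.0, np.float64(12.4)]
[(0.7, array([306., 252., 330., 278.]))]
```

View pics/t4.png

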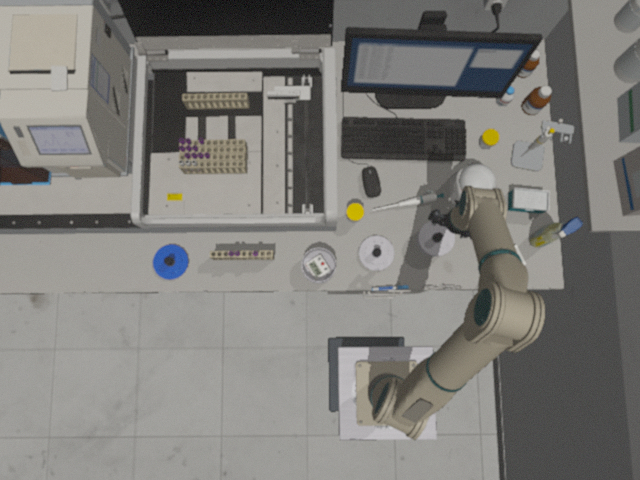

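The picture shows the right tin closed at (436,237), with its lid level and at its original height. The timer tin is open at (319,264), and its lid lies knob up on the bench at (376,253).

```bash
python3 -c "
from cell import ctrl
print(ctrl.finish_job())"
```

```text
the job is handed in; nothing more can be done
None
```

I handed the job in at about 13 s on the robot's clock. The timer is in the left tin, which is open with its lid flat and knob up on the bench; the right tin holds the labels and is closed again, its lid level and at its original height.

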